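Fit the vial plate on the orbital shaker

ROBOT

A 7-joint arm with a two-finger parallel gripper is mounted at the origin on the work surface. World frame = base frame: x ahead of the robot, y to its left, z up, the work surface at z = 0. Lengths are in mm, angles in rad, forces in N, time in s.
With the tool pointing down it reaches from about 425 to 825 mm from the base axis. Payload 3.6 kg.
Tool frame: the origin (TCP) lies midway between the tips of the shut fingers; the grasp point (between the pads) lies tcp_to_grasp behind it (tcp_to_grasp is the distance from the TCP to the grasp point, in mm); y points along the fingers, z is the direction in which the jaws open and shut, and the axes are right-handed (so a half turn about y gives the same grasp; the last joint's range is limited). The gripper opens to 85 mm and grips with 20 to 120 N. Pads are 22 mm wide; open, the fingers measure 114 mm over their backs; the gripper's body (76 mm by 85 mm) begins 54 mm behind the grasp point. The pads swing forward as they close: fully open they stand 13 mm farther back than shut.
Start: joints at [-1.268, 0.615, -0.013, 1.423, 0.008, 1.103, -0.04], TCP at [210.471, 614.951, 231.297] pointing down, gripper open.
Joint ranges: [-3.12, 3.12], [-0.3, 2.06], [-1.34, 1.32], [0.26, 2.42], [-1.36, 4.5], [0.01, 1.98], [-2.84, 2.84]. Speed limits (rad/s): [2.79, 2.79, 3.14, 3.14, 3.14, 3.14, 3.14].

INTERFACE

Orientations are given as a 3x3 rotation matrix whose columns are the frame's x, y, z axes.
In Python, from rig import * gives the robot as it stands.
- The arm moves only by the tool servo_tool, never from a script. Its argument "plan" is a list of rows, each a list of 7 numbers: the shift along the tool's x, y, z in m, then the turn, a rotation vector about the tool's x, y, z in rad, then the closure, from 0 (fully open) to 1 (shut). A call has 1 to 8 rows; each row shifts and turns the commanded pose from where the row before left it, along the tool's axes as they then stand; what a row does not reach is not made up. A row lasts 1/8 s, in which the tool goes at most 62.5 mm and 10.7 degrees, less where a joint would pass 70% of its speed; a pose out of reach is approached as far as the arm can. A call with a gripper value outside its range is refused whole. The fingers move at their own pace and stop on an object; "squeeze" is the grip in N (left out, the last holds). Time passes only in rows, so rows that do not move let the fingers close. It gives the time, the measured TCP pose, the force and the opening at its end, in the units of the state.
- state(): the state, without advancing time (a new reading comes with each control period).
- read_camera(name): name is "scene" or "top" or "wrist"; returns a dict with "pixels" (384x512x3 uint8, blue, green, red), "mtx" (3x3 intrinsics, pixels), "xyz" and "orientation" of the camera in the world. Camera axes: x right, y down, z forward; pixel columns grow to the right and rows downward; lengths in mm; the calibration is good to about 2 mm. A picture is of the moment at which its call begins. There is no depth.
- hand_in(): hands the job in, once; it reports no verdict.
The state is a dict: "time_s": time; "q": joint angles; "dq": joint speeds; "effort": joint torques, N m; "ee_pos": TCP position; "tcp_rot": TCP orientation; "contact_force": force on the tool from outside, world axes, zero at the start; "moment": the same for the moment, N m; "grip_width": opening from 0.0 (shut) to 1.0 (fully open).
Only numpy, scipy, OpenCV 4.12 (cv2) and the standard library are available. Lean on these libraries where they do the work, as an engineer would, in place of code of your own. Each camera call takes 0.05 s, during which the arm holds its last target.

TASK

Fit the vial plate, the one with the red grip and two orange-rimmed through-holes, onto the shaker: lift it by its grip, carry it over and lower it with its two holes over the shaker's two brass pins until it lies flush on the deck, and only then let go. Leave the plate with the blue grip and the glassware where they are.

Things in the scene. Friction and masses are not known exactly. Their poses are not given: they have to be found in the camera images.
- vial_plate_grip (a point): Loose 0.35-0.7 kg metal plate, 170 (x) x 120 (y) x 8 mm, on the bench. Red grip block upright on its centre: 60 long (x), 16 thick (y), 50 mm tall, top 58 mm above the plate's underside. Site: grip's centre, 33 mm above the underside; z up. Pinch along y. Two 26 mm through-holes, orange rims, at x = +62 and -62 mm, y = 0; fits either way round. Ten small dark spots are only marks.
- deck (a point): Fixed level grey deck 190 (x) x 140 (y) mm, 90 mm above the bench, on a white shaker 230 x 210 mm. Site: centre of the deck's top; z up. Two brass pins at x = +62 and -62 mm, y = 0, stand 30 mm above the deck: 15 mm diameter for the lowest 10 mm, then tapering to 5 mm at the tip. With the plate flush its grip's centre is 33 mm above this point.
- beaker_plate_grip (a point): Other plate, to be left alone: same size, grip shape and axes as the vial plate, but with a blue grip, four large dark spots and no through-holes; it lies on the bench. The point is the centre of its grip block, 33 mm above the plate's underside.
- beaker_mid (a point): Glass beaker, to be left alone: open cylinder 60 mm in diameter at the rim, 85 mm tall, standing on the bench. The point is on its axis, half-way up (42.5 mm).
There are look-alikes about, which are no part of the job. Leave any brown look-alike of the part that bears vial_plate_grip alone.

How it is judged (in metres and radians):
On the way:
1. The held vial plate is lowered over the pins to within 12 mm of the deck, still in the gripper (z of vial_plate_grip in the frame of deck below 0.045 m and horizontal distance between vial_plate_grip and deck below 0.015 m and contact force between the fingers and vial_plate above 0.5 N), for 0.1 s.
At the end, for the whole second after the job is handed in: The vial plate lies flush on the shaker deck (grip centre 29 to 37 mm above the deck, tilt under 3.4 degrees) over both pins, its centre within 12 mm of the deck's centre and its length within 10 degrees of the line of the pins, at rest and released (z of vial_plate_grip in the frame of deck between 0.029 and 0.037 m and horizontal distance between vial_plate_grip and deck below 0.012 m and angle between the x axis of vial_plate_grip and the x axis of deck, either way round below 0.18 rad and angle between vial_plate_grip's own z axis and vertical below 0.06 rad and linear speed of vial_plate below 0.02 m/s); the robot touches nothing.
It fails at once if The plate with the blue grip is shifted by more than 30 mm (distance of beaker_plate_grip from where it was at the start of the episode above 0.03 m).
It fails at once if The beaker is shifted or tipped by more than 30 mm or 30 degrees (distance of beaker_mid from where it was at the start of the episode above 0.03 m or angle between beaker_mid's own z axis and vertical above 0.52 rad).
It also fails if it takes over 35 s, if anything falls off the work surface, if the arm or the gripper's body presses on something with over 40 N, if the wrist force passes 120 N, or if a joint passes its speed limit or range.

## Working session

There is one attempt and no reset: what is moved stays moved. The work goes in short steps, Python scripts to look and compute and a tool call to move; the robot and the scene stay as the last step left them, time stands still between calls to the robot, and variables do not carry over. Pictures are saved under pics/ and viewed, and the job is handed in when it is done.

Besides the shell and the picture viewer there is one more tool, called after "Request:" as a command line: name --pt "numbers of a row" for each row, then --argument value for the rest. servo_tool: Moves the arm, as the interface text tells. Its arguments: {"type":"object","properties":{"plan":{"type":"array"},"squeeze":{"type":"number"}},"required":["plan"]}

```bash
mkdir -p pics; ls; python3 - <<'E'
from rig import *
import cv2,pickle
s=state();print(s)
d={}
for n in("scene","top","wrist"):
    c=read_camera(n);d[n]=c;cv2.imwrite(f"pics/{n}0.png",c["pixels"]);print(n,c["mtx"],c["xyz"],c["orientation"])
pickle.dump(d,open("c0.pkl","wb"))
E
```

```text
pics
{'time_s': 0.0, 'q': array([-1.26750449,  0.61592039, -0.01262819,  1.42496079,  0.00811595,
        1.10342088, -0.04035422]), 'dq': array([ 2.57807791e-04, -7.86542553e-05,  6.95506410e-04,  3.08252096e-04,
       -2.81754472e-04,  3.40434837e-04,  2.85341873e-04]), 'effort': array([ 1.20002128e-04, -4.69229400e+01,  2.58921068e-01, -1.71038622e+01,
        9.86026746e-03,  9.63192695e-03, -1.37335383e-05]), 'ee_pos': array([210.23130528, 614.21765481, 230.11688394]), 'tcp_rot': array([[ 9.46151762e-01, -8.15423607e-04,  3.23722377e-01],
       [-3.23723401e-01, -2.53082147e-03,  9.46148379e-01],
       [ 4.77718189e-05, -9.99996465e-01, -2.65851290e-03]]), 'contact_force': array([-0.00875754,  0.31024629,  0.33494468]), 'moment': array([ 0.05003755, -0.04377238,  0.03550184]), 'grip_width': 0.998965473638974}
scene [[463.03370844   0.         257.7452099 ]
 [  0.         463.03370844 185.5457449 ]
 [  0.           0.           1.        ]] [1137.4711087  -548.72938917 1092.14656891] [[ 0.62967762  0.61136848 -0.47930645]
 [ 0.77683779 -0.49124245  0.39395928]
 [ 0.00539861 -0.62041071 -0.78425851]]
top [[381.49211424   0.         252.91769248]
 [  0.         381.49211424 197.29083358]
 [  0.           0.           1.        ]] [ 365.0393964   -37.53922763 1005.59185919] [[ 7.90261470e-04 -9.87017489e-01  1.60610873e-01]
 [-9.99985635e-01 -1.63144705e-03 -5.10561108e-03]
 [ 5.30135556e-03 -1.60604531e-01 -9.87004600e-01]]
wrist [[321.97112741   0.         256.49321123]
 [  0.         321.97112741 189.95974913]
 [  0.           0.           1.        ]] [135.91015344 641.39414864 373.83302777] [[ 0.32314043  0.89976966  0.29324873]
 [ 0.94634758 -0.30639714 -0.10269884]
 [-0.00255473  0.31070137 -0.95050415]]
```

View pics/scene0.png

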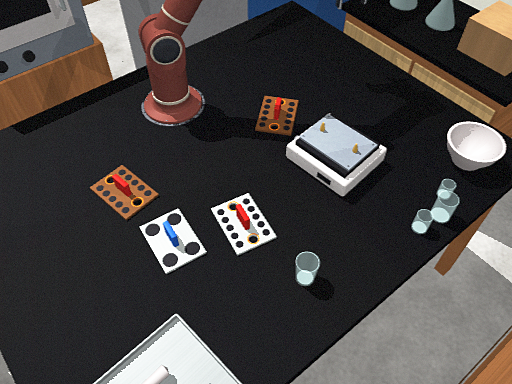

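View pics/top0.png

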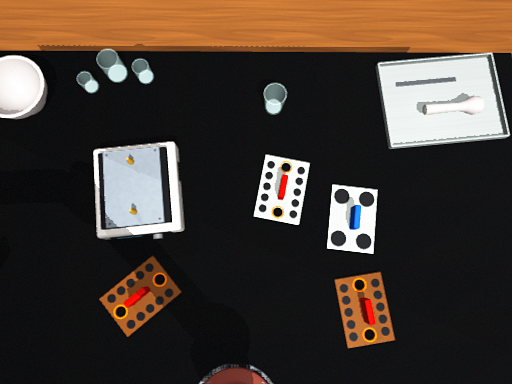

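View pics/wrist0.png

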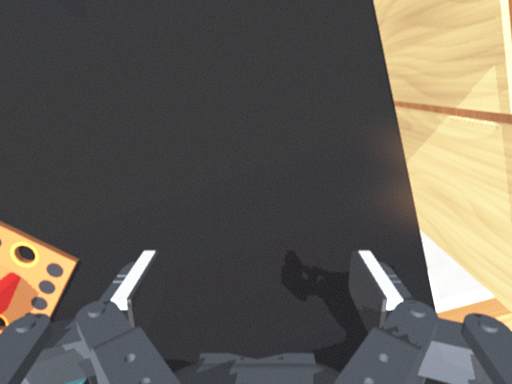

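The top view shows these candidates for a red-grip plate:
- White plate at (283,187), with orange rims at about (286,167) and (278,212).
- Brown plate at (140,296), a look-alike.
- Brown plate at (367,311), a look-alike.

The blue-grip white plate is at (355,217). I choose the white plate with the red grip, and will check it in a crop and measure it.

```bash
cat > h.py <<'E'
import numpy as np,cv2,pickle
def ray(c,u,v):
    d=c["orientation"]@np.linalg.inv(c["mtx"])@np.array([u,v,1.]);return np.array(c["xyz"],float),d/np.linalg.norm(d)
def onz(c,u,v,z):
    o,d=ray(c,u,v);return o+d*(z-o[2])/d[2]
def proj(c,p):
    q=c["orientation"].T@(np.asarray(p,float)-c["xyz"]);q=c["mtx"]@q;return q[:2]/q[2]
def tri(c1,p1,c2,p2):
    o1,d1=ray(c1,*p1);o2,d2=ray(c2,*p2)
    t=np.linalg.lstsq(np.c_[d1,-d2],o2-o1,rcond=None)[0]
    a,b=o1+t[0]*d1,o2+t[1]*d2;return (a+b)/2,np.linalg.norm(a-b)
def blobs(img,lo,hi,box,amin=4):
    x0,y0,x1,y1=box;hsv=cv2.cvtColor(img,cv2.COLOR_BGR2HSV)[y0:y1,x0:x1]
    m=cv2.inRange(hsv,np.array(lo),np.array(hi))
    n,l,st,ce=cv2.connectedComponentsWithStats(m)
    return [(ce[i]+[x0,y0],st[i][2:5],l==i) for i in range(1,n) if st[i][4]>=amin]
E
python3 - <<'E'
from h import *
d=pickle.load(open("c0.pkl","rb"))
t,s=d["top"],d["scene"]
A=cv2.resize(t["pixels"][140:240,240:320],None,fx=5,fy=5,interpolation=cv2.INTER_CUBIC)
B=cv2.resize(s["pixels"][185:260,205:285],None,fx=5,fy=5,interpolation=cv2.INTER_CUBIC)
B=cv2.copyMakeBorder(B,0,125,0,0,cv2.BORDER_CONSTANT)
cv2.imwrite("pics/cropP.png",np.hstack([A,B])[:, :800])
A=cv2.resize(t["pixels"][130:245,85:190],None,fx=3.8,fy=3.8,interpolation=cv2.INTER_CUBIC)
B=cv2.resize(s["pixels"][105:200,280:390],None,fx=3.5,fy=3.5,interpolation=cv2.INTER_CUBIC)
B=cv2.copyMakeBorder(B,0,A.shape[0]-B.shape[0],0,0,cv2.BORDER_CONSTANT)
cv2.imwrite("pics/cropD.png",np.hstack([A,B]))
for nm,c,bp,bd in(("top",t,(240,140,320,240),(85,130,190,245)),("scene",s,(205,185,285,260),(280,105,390,200))):
    for w,lo,hi,b in(("red",(0,150,90),(8,255,255),bp),("orange",(10,120,100),(30,255,255),bp),("brass",(10,90,60),(35,255,255),bd)):
        for ce,st,m in blobs(c["pixels"],lo,hi,b): print(nm,w,ce.round(1),st,[onz(c,*ce,z).round(0)[:2] for z in((55,)if w=="red" else (8,)if w=="orange" else(105,))])
E
```

```text
top red [282.6 186.5] [ 10  26 148] [array([ 548., -118.])]
top orange [285.  167.3] [12 12 44] [array([ 609., -129.])]
top orange [277.2 211.9] [12 12 45] [array([ 488., -107.])]
top brass [129.8 160.6] [ 8  7 38] [array([601., 256.])]
top brass [132.9 210.8] [ 7  6 34] [array([479., 243.])]
scene red [242.5 216.1] [ 15  26 188] [array([ 560., -127.])]
scene orange [230.2 207.2] [ 8  9 17] [array([ 487., -116.])]
scene orange [235.  201.8] [5 3 5] [array([480., -94.])]
scene orange [252.7 238.4] [12 11 34] [array([ 610., -131.])]
scene brass [286.8 118.4] [ 18  31 342] [array([386., 182.])]
scene brass [322.2 127. ] [ 5 10 29] [array([481., 241.])]
scene brass [354.7 148.5] [ 6  9 32] [array([604., 253.])]
```

View pics/cropP.png

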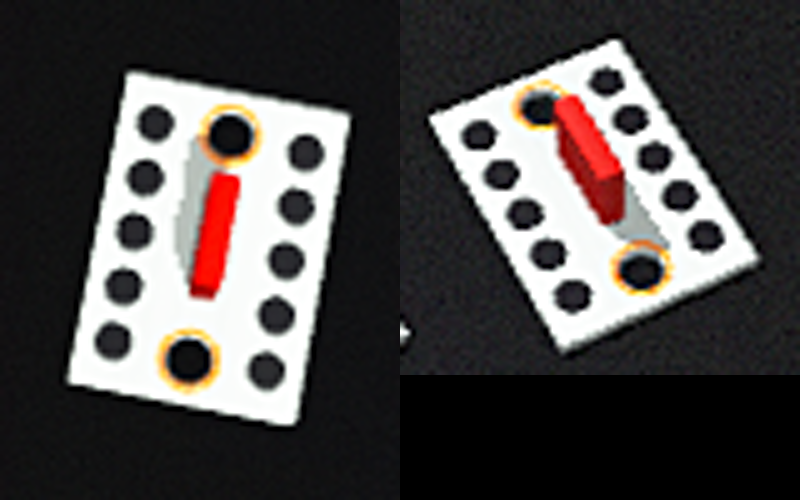

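View pics/cropD.png

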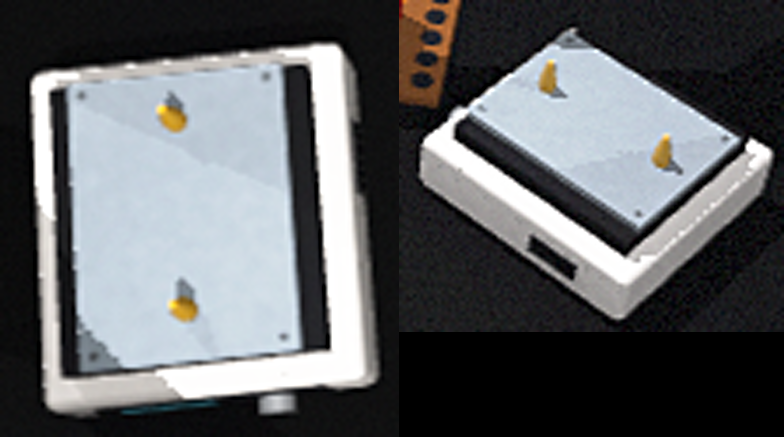

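The crop confirms the choice: a white plate with a red grip and two orange-rimmed holes. The holes measure 123 mm apart (124 given). The plate centre is about (548,-118) at yaw -10.3°. The pins measure 122.6 mm apart, centre about (541,249), yaw +5.9°. Both views agree within a few mm.

```bash
cat >> h.py <<'E'
def go(s,p,yaw,):
    """tool-frame shift (m) and total turn about tool y for target TCP p, tool x at yaw (deg), pointing down"""
    from scipy.spatial.transform import Rotation as R
    T=s["tcp_rot"];c,n=np.cos(np.radians(yaw)),np.sin(np.radians(yaw))
    G=np.array([[c,0,-n],[n,0,c],[0,-1,0]])
    print("shift tool m",(T.T@(np.array(p)-s["ee_pos"])/1000).round(4),"rotvec",R.from_matrix(T.T@G).as_rotvec().round(4))
E
python3 - <<'E'
import rig
print({k:v for k,v in vars(rig).items() if not k.startswith('_') and isinstance(v,(int,float))})
from rig import *
from h import *
d=pickle.load(open("c0.pkl","rb"))
print(tri(d["top"],(129.8,160.6),d["scene"],(354.7,148.5)),tri(d["top"],(132.9,210.8),d["scene"],(322.2,127)))
go(state(),(548,-118,231),-10.3)
E
```

```text
{'tcp_to_grasp': 18.700000000000003}
(array([601.97983943, 257.28044898, 100.90447307]), np.float64(1.2274563004468328)) (array([478.9689525 , 243.58316364, 102.08806971]), np.float64(0.08211369312853056))
shift tool m [ 0.5566  0.0006 -0.5836] rotvec [ 2.000e-03 -1.499e-01 -1.000e-04]
```

Request:
servo_tool --pt "0.035 0 -0.0365 0 0 0 0" --pt "0.035 0 -0.0365 0 0 0 0" --pt "0.035 0 -0.0365 0 0 0 0" --pt "0.035 0 -0.0365 0 0 0 0" --pt "0.035 0 -0.0365 0 0 0 0" --pt "0.035 0 -0.0365 0 0 0 0" --pt "0.035 0 -0.0365 0 0 0 0" --pt "0.035 0 -0.0365 0 0 0 0" --squeeze 90

```text
time_s: 1.15
ee_pos: [381.3, 246.4, 231.3]
tcp_rot: [[0.946, 0.0, 0.324], [-0.324, 0.0, 0.946], [0.0, -1.0, 0.0]]
contact_force: [0.1, 0.5, 0.6]
grip_width: 1.002
```

Request:
servo_tool --pt "0.035 0 -0.0365 0 0 0 0" --pt "0.035 0 -0.0365 0 0 0 0" --pt "0.035 0 -0.0365 0 0 0 0" --pt "0.035 0 -0.0365 0 0 0 0" --pt "0.035 0 -0.0365 0 0 0 0" --pt "0.035 0 -0.0365 0 0 0 0" --pt "0.035 0 -0.0365 0 0 0 0" --pt "0.03 0 -0.0365 0 0 0 0"

```text
time_s: 2.15
ee_pos: [547.0, -118.8, 231.1]
tcp_rot: [[0.946, -0.0, 0.324], [-0.324, 0.0, 0.946], [-0.0, -1.0, 0.0]]
contact_force: [-0.3, -0.4, -0.2]
grip_width: 0.994
```

```bash
python3 - <<'E'
from rig import *
from h import *
s=state();print(s["time_s"],s["ee_pos"],s["q"].round(2))
go(s,(548,-118,150),-10.3)
c=read_camera("wrist");cv2.imwrite("pics/w1.png",c["pixels"]);pickle.dump(c,open("w1.pkl","wb"))
for p in((609,-129,8),(488,-107,8),(548,-118,58)):print(proj(c,p))
E
```

```text
2.15 [ 547.00048327 -118.7901632   231.05724373] [ 0.08  0.48  0.14  1.69 -0.08  0.98  1.49]
shift tool m [0.0007 0.0811 0.0011] rotvec [-1.0e-04 -1.5e-01 -3.0e-04]
[264.02976224 206.56254889]
[248.22937581 103.35091462]
[256.36715009 167.72171349]
```

View pics/w1.png

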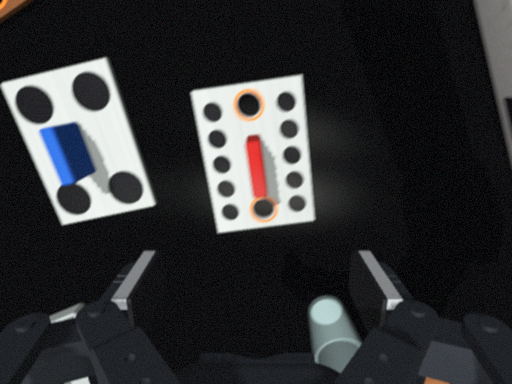

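Wrist view: rims at about (248,104) and (264,208), red grip at (257,167), all within about 1 px of the prediction. The blue plate is at (78,150) and the beaker at (335,325), both clear. Lowering onto the grip now.

Request:
servo_tool --pt "0 0.02 0 0 -0.075 0 0" --pt "0 0.02 0 0 -0.075 0 0" --pt "0 0.04 0 0 0 0 0" --pt "0 0.04 0 0 0 0 0" --pt "0.001 0.03 0.001 0 0 0 0" --pt "0 0.03 0 0 0 0 0" --pt "0 0 0 0 0 0 0"

```text
time_s: 3.08
ee_pos: [545.6, -115.8, 49.2]
tcp_rot: [[0.984, -0.006, 0.179], [-0.179, 0.001, 0.984], [-0.006, -1.0, 0.0]]
contact_force: [-0.4, -0.2, -0.4]
grip_width: 0.997
```

```bash
python3 - <<'E'
from rig import *
from h import *
s=state();print(s["time_s"],s["ee_pos"],s["contact_force"])
go(s,(548,-118,17),-10.3)
c=read_camera("wrist");cv2.imwrite("pics/w2.png",c["pixels"]);pickle.dump(c,open("w2.pkl","wb"))
for ce,st,m in blobs(c["pixels"],(0,150,90),(8,255,255),(150,50,360,320),20):print("red",ce,st,onz(c,*ce,58))
for ce,st,m in blobs(c["pixels"],(8,80,100),(30,255,255),(150,0,360,320),20):print("or",ce,st,onz(c,*ce,8))
E
```

```text
3.075 [ 545.58156094 -115.83847113   49.21967392] [-0.43035042 -0.16383836 -0.3959187 ]
shift tool m [ 0.003   0.0322 -0.0017] rotvec [-0.0001  0.0002 -0.0059]
red [253.43338088 261.47075606] [  34  117 3505] [ 546.37649535 -116.33138913   58.        ]
or [255.20876827 123.63361169] [ 62  62 958] [ 488.33030766 -105.09952408    8.        ]
or [274.4496124  306.41085271] [ 10  27 129] [ 611.70342619 -114.1992902     8.        ]
or [231.84444444 306.80740741] [ 10  26 135] [ 606.83919895 -142.91164798    8.        ]
```

View pics/w2.png

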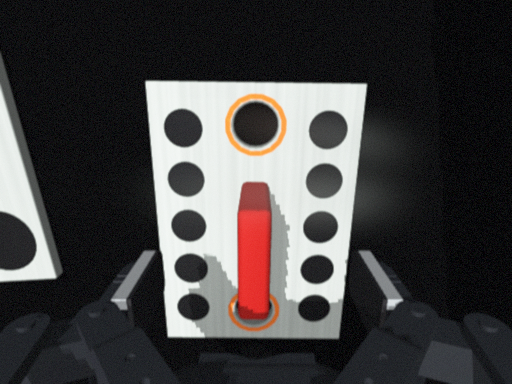

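Wrist view: plate square to the fingers, grip at (253,261) centred between them, rims at (255,124) and (253,307). Centre comes out at (548.8,-117). Final descent and closing.

Request:
servo_tool --pt "0.003 0.012 -0.001 0 0.008 -0.006 0" --pt "0 0.02 0 0 0 0 0" --pt "0 0 0 0 0 0 0" --pt "0 0 0 0 0 0 1" --pt "0 0 0 0 0 0 1" --pt "0 0 0 0 0 0 1" --pt "0 0 0 0 0 0 1" --pt "0 0 0 0 0 0 1" --squeeze 90

```text
time_s: 4.12
ee_pos: [550.7, -118.2, 19.9]
tcp_rot: [[0.982, 0.007, 0.187], [-0.187, -0.001, 0.982], [0.007, -1.0, -0.0]]
contact_force: [-0.2, 0.1, 2.8]
grip_width: 0.175
```

Request:
servo_tool --pt "0 0 0 0 0 0 1" --pt "0 -0.01 0 0 0 0 1" --pt "0 -0.02 0 0 0 0 1" --pt "0 -0.03 0 0 0 0 1" --pt "0 -0.03 0 0 0 0 1" --pt "0 -0.03 0 0 0 0 1" --pt "0 -0.03 0 0 0 0 1" --pt "0 -0.03 0 0 0 0 1"

```text
time_s: 5.12
ee_pos: [547.7, -117.3, 198.8]
tcp_rot: [[0.982, 0.002, 0.186], [-0.186, -0.0, 0.982], [0.002, -1.0, 0.0]]
contact_force: [0.1, -0.4, -6.7]
grip_width: 0.172
```

```bash
python3 - <<'E'
from rig import *
from h import *
s=state();print(s["time_s"],s["ee_pos"],s["contact_force"],s["moment"],s["grip_width"])
print(s["tcp_rot"])
go(s,(542,250,200),6.2)
c=read_camera("wrist");cv2.imwrite("pics/w3.png",c["pixels"]);pickle.dump(c,open("w3.pkl","wb"))
E
```

```text
5.125 [ 547.66642757 -117.30848441  198.81700835] [ 0.12600581 -0.43946381 -6.65608128] [ 0.00618908 -0.03268411  0.02780483] 0.17203258252074968
[[ 9.82472717e-01  1.56143834e-03  1.86399900e-01]
 [-1.86399718e-01 -2.62948272e-04  9.82473957e-01]
 [ 1.58308603e-03 -9.99998746e-01  3.27121621e-05]]
shift tool m [-0.074  -0.0013  0.3598] rotvec [ 2.000e-04 -2.957e-01  1.600e-03]
```

View pics/w3.png

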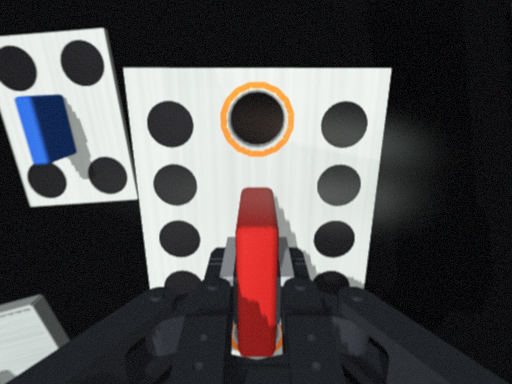

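The wrist view shows the plate held level, near rim at (257,119) and grip at (258,260). About 6.7 N of load, so roughly 0.68 kg. Carrying it over.

Request:
servo_tool --pt "-0.004 -0.005 0.02 0 0 0 1" --pt "-0.01 0 0.048 0 0 0 1" --pt "-0.01 0 0.048 0 0 0 1" --pt "-0.01 0 0.048 0 0 0 1" --pt "-0.01 0 0.048 0 0 0 1" --pt "-0.01 0 0.048 0 0 0 1" --pt "-0.01 0 0.048 0 0 0 1" --pt "-0.006 0 0.03 0 0 0 1"

```text
time_s: 6.18
ee_pos: [540.4, 232.2, 201.3]
tcp_rot: [[0.983, 0.0, 0.181], [-0.181, -0.0, 0.983], [0.0, -1.0, -0.0]]
contact_force: [-0.6, 0.1, -6.0]
grip_width: 0.172
```

Request:
servo_tool --pt "-0.004 0 0.022 0 0 0 1" --pt "0 0 0 0 -0.1 0 1" --pt "0 0 0 0 -0.1 0 1" --pt "0 0 0 0 -0.096 0 1" --pt "0 0 0 0 0 0 1" --pt "0 0 0 0 0 0 1"

```text
time_s: 6.92
ee_pos: [543.6, 249.2, 203.2]
tcp_rot: [[0.994, 0.005, -0.106], [0.106, -0.002, 0.994], [0.004, -1.0, -0.002]]
contact_force: [-0.0, 0.5, -6.9]
grip_width: 0.177
```

```bash
python3 - <<'E'
from rig import *
from h import *
s=state();print(s["time_s"],s["ee_pos"],s["contact_force"],s["grip_width"])
print(s["tcp_rot"].round(4))
d={}
for n in("wrist","top","scene"):
    c=read_camera(n);d[n]=c;cv2.imwrite(f"pics/{n}4.png",c["pixels"])
pickle.dump((d,s),open("c4.pkl","wb"))
w,t=d["wrist"]["pixels"],d["top"]["pixels"]
cv2.imwrite("pics/m4.png",np.hstack([cv2.resize(w,(400,300)),cv2.resize(t,(400,300))]))
E
```

```text
6.925 [543.5583695  249.16382703 203.16763544] [-0.03068769  0.50220075 -6.90729965] 0.17676359383006468
[[ 0.9944  0.0045 -0.106 ]
 [ 0.106  -0.002   0.9944]
 [ 0.0043 -1.     -0.0025]]
```

View pics/wrist4.png

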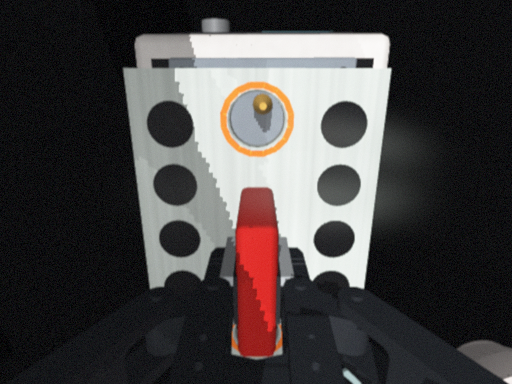

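View pics/scene4.png

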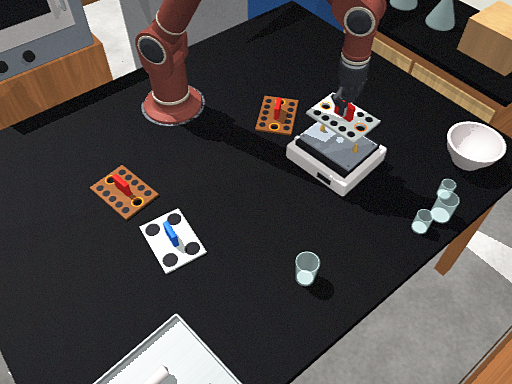

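The wrist view shows the near pin tip at about (262,102) through the near hole, rim centred at (257,119). The scene view shows the plate level above the deck. Measuring the offset next.

```bash
python3 - <<'E'
from h import *
d,s=pickle.load(open("c4.pkl","rb"));c=d["wrist"];z=s["ee_pos"][2]-19.9+8
hsv=cv2.cvtColor(c["pixels"],cv2.COLOR_BGR2HSV)
m=cv2.inRange(hsv,(5,110,120),(25,255,255));m[:, :200]=0;m[:,310:]=0
k=m[60:170];n,l,st,ce=cv2.connectedComponentsWithStats(k)
for i in range(1,n):
    if st[i][4]>15:
        q=ce[i]+[0,60];print(st[i],q,"rim plane",onz(c,*q,z).round(1),"tip z118",onz(c,*q,118).round(1))
        if st[i][2]>40:
            pts=np.argwhere(l==i)[:,::-1].astype(np.float32)+[0,60];W=np.array([onz(c,*p,z)[:2] for p in pts],np.float32)
            (hc,r)=cv2.minEnclosingCircle(W);print("hole circ",hc,2*r)
x=s["tcp_rot"][:,0]; gp=s["ee_pos"]-18.7*s["tcp_rot"][:,1]
print("tool x",x,"predicted near hole if centred",(s["ee_pos"]-62*x)[:2])
# far rim, visible bits
m2=cv2.inRange(hsv,(5,110,100),(20,255,255));m2[:320]=0;m2[:,:220]=0;m2[:,300:]=0
v,u=np.nonzero(m2);print(len(u),u.min() if len(u) else 0,u.max() if len(u) else 0)
n,l,st,ce=cv2.connectedComponentsWithStats(m2)
for i in range(1,n):print(st[i],ce[i],onz(c,*ce[i],z))
A=cv2.resize(c["pixels"][70:170,205:310],None,fx=5,fy=5);B=cv2.resize(d["top"]["pixels"][100:260,60:220],None,fx=3,fy=3)
B=cv2.resize(B,(275,500));cv2.imwrite("pics/crop4.png",np.hstack([A,B]))
t=d["top"];hs=cv2.cvtColor(t["pixels"],cv2.COLOR_BGR2HSV)
for ce,st,m in blobs(t["pixels"],(8,100,90),(30,255,255),(60,100,220,260)):print("top or",ce,st,onz(t,*ce,z))
t=d["scene"]
for ce,st,m in blobs(t["pixels"],(8,100,90),(30,255,255),(300,85,390,180)):print("sc or",ce,st,onz(t,*ce,z))
E
```

```text
[ 220   22   74   75 1239] [256.41242938 117.94108152] rim plane [480.1 243.1 191.3] tip z118 [487.5 243.7 118. ]
hole circ (481.20904541015625, 243.2987060546875) 35.03959274291992
[254  34  17  17 199] [261.54271357 101.88944724] rim plane [472.6 244.7 191.3] tip z118 [476.4 246.1 118. ]
tool x [0.99435262 0.10604068 0.00427171] predicted near hole if centred [481.90850727 242.58930471]
161 231 282
[232 325   2   3   5] [232.6 326.2] [601.61483758 242.00098872 191.26763544]
[279 325   3   4   8] [280.375 326.125] [598.49206865 270.0411496  191.26763544]
[274 331   9  21  73] [279.12328767 342.60273973] [610.63460841 270.87156572 191.26763544]
[231 332   9  20  68] [234.         343.32352941] [614.13789974 243.89682131 191.26763544]
[254 356   2   1   2] [254.5 356. ] [622.45079172 257.20386467 191.26763544]
[257 356   4   1   4] [258.5 356. ] [622.18349435 259.63898085 191.26763544]
[262 356   1   1   1] [262. 356.] [621.94962561 261.76955754 191.26763544]
top or [120.         147.26785714] [16 16 56] [608.84863756 251.50572313 191.26763544]
top or [120.90163934 204.44262295] [15 16 61] [481.48722645 242.35373634 191.26763544]
top or [151.625      257.91666667] [ 9  4 24] [367.88773622 171.39443987 191.26763544]
sc or [322.25   106.0625] [ 7  8 16] [476.74674091 231.71942464 191.26763544]
sc or [328.5  102.25] [4 2 4] [476.29821568 257.22276563 191.26763544]
sc or [329.83333333 107.        ] [4 4 6] [493.22776415 245.95496269 191.26763544]
sc or [360.11627907 127.04651163] [13  9 43] [603.9463394  253.82494305 191.26763544]
sc or [322.08695652 127.65217391] [ 5  6 23] [539.91826723 170.15730176 191.26763544]
sc or [354.71875 148.46875] [ 6  9 32] [650.59753062 183.31027053 191.26763544]
```

View pics/crop4.png

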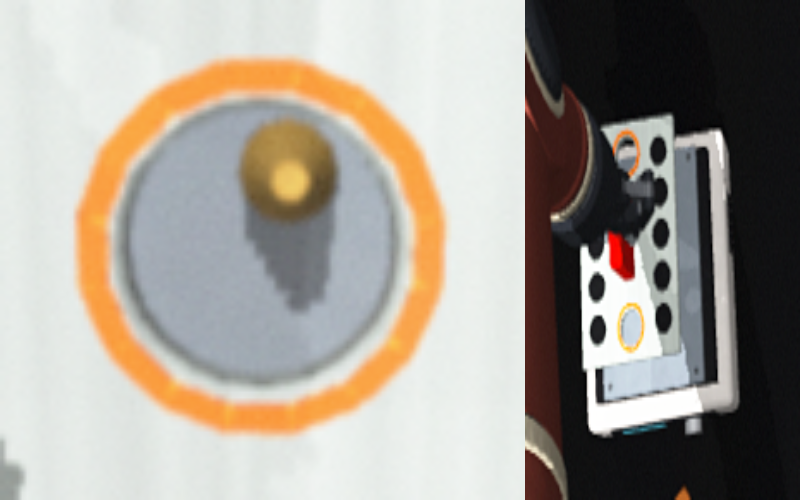

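Hole minus pin offset is about (+2.2,-1.2) mm and yaw agrees. Shifting, lowering to the pin tips, then looking again.

Request:
servo_tool --pt "-0.002 0.005 0.0012 0 0 0 1" --pt "0 0.015 0 0 0 0 1" --pt "0 0.015 0 0 0 0 1" --pt "0 0.015 0 0 0 0 1" --pt "0 0.01 0 0 0 0 1" --pt "0 0 0 0 0 0 1" --pt "0 0 0 0 0 0 1"

```text
time_s: 7.95
ee_pos: [542.7, 250.8, 144.3]
tcp_rot: [[0.994, 0.007, -0.108], [0.108, -0.001, 0.994], [0.007, -1.0, -0.001]]
contact_force: [0.7, -0.0, -6.5]
grip_width: 0.178
```

```bash
python3 - <<'E'
from rig import *
from h import *
s=state();print(s["time_s"],s["ee_pos"],s["contact_force"],s["grip_width"],s["tcp_rot"][:,0])
c=read_camera("wrist");t=read_camera("top");q=read_camera("scene");pickle.dump((c,t,q,s),open("c5.pkl","wb"))
A=cv2.resize(c["pixels"][70:170,205:310],None,fx=4,fy=4);B=cv2.resize(t["pixels"][130:220,80:160],(356,400));
cv2.imwrite("pics/crop5.png",np.hstack([A,B]))
cv2.imwrite("pics/crop5s.png",cv2.resize(q["pixels"][80:200,280:400],None,fx=5,fy=5))
E
```

```text
7.95 [542.69048502 250.82384811 144.28043712] [ 7.47949644e-01 -6.04230463e-03 -6.49914061e+00] 0.17835870533338283 [0.99412709 0.10799654 0.00693332]
```

View pics/crop5.png

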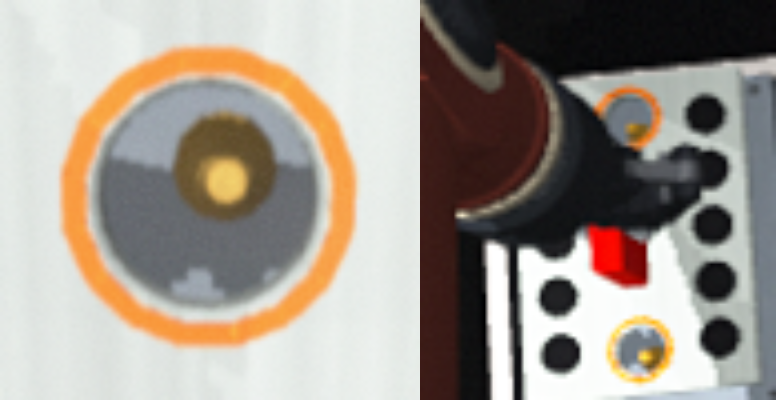

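View pics/crop5s.png

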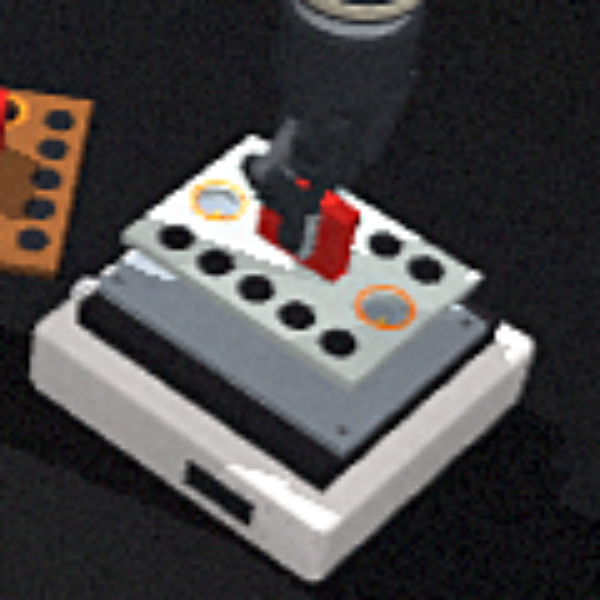

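```bash
python3 - <<'E'
from h import *
c,t,q,s=pickle.load(open("c5.pkl","rb"));z=s["ee_pos"][2]-11.9
print("hole w",onz(c,257.25,119.25,z),"tip w",onz(c,261.75,115.5,120),"base w",onz(c,205+225/4,70+164/4,97))
f=lambda x,y:(80+(x-420)*80/356,130+y*90/400)
for n,h,p in(("near",(640,349),(648,355)),("far",(628,119),(634,129))):
    print(n,"hole t",onz(t,*f(*h),z).round(1),"pin t",onz(t,*f(*p),115).round(1))
g=lambda x,y:(280+x/5,80+y/5)
print("scene far hole",onz(q,*g(385,306),z),"near",onz(q,*g(217,200),z))
hs=cv2.cvtColor(t["pixels"],cv2.COLOR_BGR2HSV)
E
```

```text
hole w [479.86112974 245.10289843 132.38043712] tip w [479.0657538 247.3309058 120.       ] base w [478.73091108 247.33348551  97.        ]
near hole t [480.4 242.4 132.4] pin t [479.5 243.6 115. ]
far hole t [603.3 255.2 132.4] pin t [602.5 257.5 115. ]
scene far hole [603.15878796 256.98853284 132.38043712] near [479.98604717 242.69247061 132.38043712]
```

All views agree: shift about (-0.9,+1.9) mm more, against 5.5 mm of radial clearance. The crops show both pins inside both holes. Lowering.

Request:
servo_tool --pt "-0.0008 0.003 0.002 0 0 0.004 1" --pt "0 0.006 0 0 0 0 1" --pt "0 0.006 0 0 0 0 1" --pt "0 0.006 0 0 0 0 1" --pt "0 0.004 0 0 0 0 1" --pt "0 0 0 0 0 0 1" --pt "0 0 0 0 0 0 1"

```text
time_s: 8.98
ee_pos: [541.4, 252.5, 119.0]
tcp_rot: [[0.994, 0.002, -0.108], [0.108, -0.001, 0.994], [0.002, -1.0, -0.002]]
contact_force: [0.0, -0.2, -7.3]
grip_width: 0.174
```

Request:
servo_tool --pt "0 0.003 0 0 0 0 1" --pt "0 0.003 0 0 0 0 1" --pt "0 0.001 0 0 0 0 1" --pt "0 0 0 0 0 0 1" --pt "0 0 0 0 0 0 1"

```text
time_s: 9.6
ee_pos: [541.3, 252.5, 111.9]
tcp_rot: [[0.994, 0.002, -0.108], [0.108, -0.001, 0.994], [0.002, -1.0, -0.002]]
contact_force: [0.0, -0.3, -6.6]
grip_width: 0.179
```

```bash
python3 - <<'E'
from rig import *
from h import *
s=state();print(s["time_s"],s["ee_pos"],s["contact_force"])
c=read_camera("wrist");t=read_camera("top");q=read_camera("scene")
A=cv2.resize(c["pixels"][70:170,205:310],None,fx=4,fy=4);B=cv2.resize(t["pixels"][130:220,80:160],(356,400));
cv2.imwrite("pics/crop6.png",np.hstack([A,B]))
E
```

```text
9.6 [541.31699571 252.47588322 111.93107307] [ 0.02270415 -0.26854279 -6.55652865]
```

View pics/crop6.png

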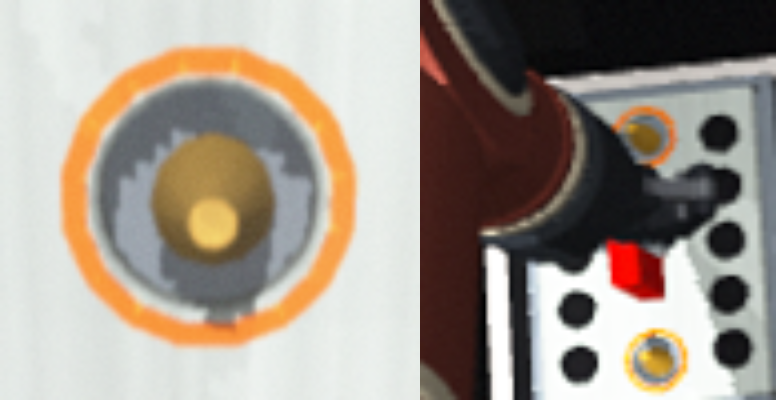

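The near pin is centred in its hole, base at (213,195) against rim centre (210,197) in the crop. The far pin is inside its hole too. About 2 mm left, going down in small steps until the force changes.

Request:
servo_tool --pt "0 0.001 0 0 0 0 1" --pt "0 0.001 0 0 0 0 1" --pt "0 0.0005 0 0 0 0 1" --pt "0 0 0 0 0 0 1" --pt "0 0 0 0 0 0 1"

```text
time_s: 10.38
ee_pos: [541.1, 252.4, 109.9]
tcp_rot: [[0.994, 0.002, -0.108], [0.108, -0.002, 0.994], [0.002, -1.0, -0.002]]
contact_force: [-3.9, -1.6, 1.7]
grip_width: 0.179
```

The load went from -6.6 N to +1.7 N exactly at z = 109.9, the height worked out for flush. Releasing.

Request:
servo_tool --pt "0 0 0 0 0 0 1" --pt "0 0 0 0 0 0 0.5" --pt "0 0 0 0 0 0 0" --pt "0 0 0 0 0 0 0" --pt "0 0 0 0 0 0 0" --pt "0 0 0 0 0 0 0" --pt "0 0 0 0 0 0 0"

```text
time_s: 11.25
ee_pos: [541.3, 252.4, 109.3]
tcp_rot: [[0.994, 0.002, -0.108], [0.108, -0.002, 0.994], [0.002, -1.0, -0.002]]
contact_force: [0.1, 0.4, 0.4]
grip_width: 1.002
```

Request:
servo_tool --pt "0 -0.01 0 0 0 0 0" --pt "0 -0.02 0 0 0 0 0" --pt "0 -0.03 0 0 0 0 0" --pt "0 -0.04 0 0 0 0 0" --pt "0 -0.03 0 0 0 0 0" --pt "0 -0.02 0 0 0 0 0" --pt "0 0 0 0 0 0 0" --pt "0 0 0 0 0 0 0"

```text
time_s: 12.25
ee_pos: [540.4, 252.4, 258.6]
tcp_rot: [[0.994, 0.0, -0.108], [0.108, -0.002, 0.994], [0.0, -1.0, -0.002]]
contact_force: [1.1, 0.1, 0.2]
grip_width: 1.002
```

```bash
python3 - <<'E'
from rig import *
from h import *
s=state();print(s["time_s"],s["ee_pos"],s["contact_force"],s["grip_width"])
c=read_camera("wrist");q=read_camera("scene")
cv2.imwrite("pics/w7.png",c["pixels"]);cv2.imwrite("pics/s7.png",q["pixels"])
cv2.imwrite("pics/s7c.png",cv2.resize(q["pixels"][80:200,280:400],None,fx=5,fy=5))
for ce,st,m in blobs(c["pixels"],(8,110,100),(30,255,255),(150,0,360,320),20):print("or",ce,st,onz(c,*ce,98))
for ce,st,m in blobs(c["pixels"],(0,150,90),(7,255,255),(150,0,360,320),20):print("red",ce,st,onz(c,*ce,148))
E
```

```text
12.25 [540.36088362 252.35897283 258.61125207] [1.10381439 0.08761667 0.18993253] 1.0019972281383918
or [256.61341853 103.11182109] [ 37  38 313] [477.99192096 246.12748742  98.        ]
or [257.46783626 103.9005848 ] [ 14  15 171] [478.59988564 246.97977661  98.        ]
or [256.79836512 230.68392371] [ 34  29 367] [605.111273  260.2394655  98.       ]
red [256.74885145 178.74655436] [  18   76 1306] [535.05227145 252.57915053 148.        ]
```

View pics/w7.png

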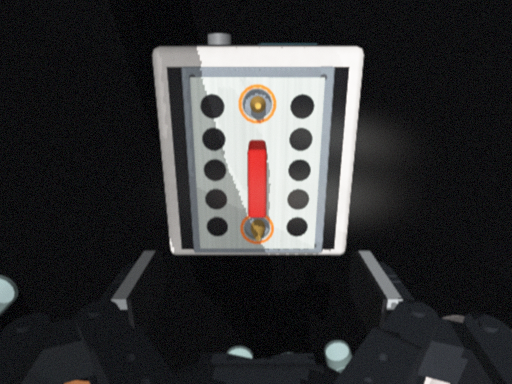

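View pics/s7c.png

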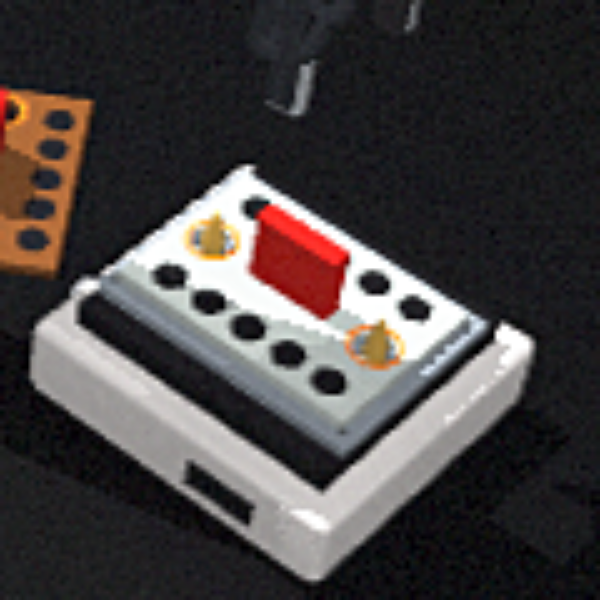

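The wrist view shows both pins through their holes, at (257,104) and (257,230). The plate lies flush and is centred on the deck, and the gripper is well clear. Handing in.

```bash
python3 - <<'E'
from rig import *
print(hand_in())
E
```

```text
the job is handed in; nothing more can be done
None
```

The red-grip vial plate is on the shaker with both pins through its holes, and the job is handed in. I handed it in just after 12 s, against the 35 s limit. `hand_in()` gives no verdict, so the outcome rests on my own checks.

**What I did:** I lifted the white plate by its red grip and carried it over the shaker. I corrected its position twice using the wrist and top views, then lowered it until the deck took the weight. Contact came at a tool height of 109.9 mm, exactly the height worked out for flush, and only then did I open the gripper and retreat about 150 mm straight up.

**Last checks:**
- **Fit:** the wrist view shows both pins inside both holes, and the plate looks flush and level in the scene view.
- **Position:** the holes measured about (478,246) and (605,260). Their centre is within about 3 mm of the pin centre, and the yaw is about 6°, matching the line of the pins.
- **Clear of the robot:** the gripper was fully open and the tool force was about 1 N.

**Disagreements and limits:**
- The views disagreed by 2–4 mm in y on the near pin (243.6 to 247.3), within the 5.5 mm radial clearance.
- The far hole was partly hidden by the grip, so its position is less certain; the measured spacing came out at 128 mm instead of 124.
- I did not re-measure the blue-grip plate or the beaker at the end. The arm never went near them at low height.

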